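Build the locking filter column in the air-filter housing

ROBOT

A 6-joint arm with a two-finger parallel gripper is mounted at the origin on a cart in front of the work surface, level with it; the furniture and walls round the work are solid. World frame = base frame: x ahead of the robot, y to its left, z up, the work surface at z = 0. Lengths are in m, angles in rad, forces in N, time in s.
With the tool pointing down it reaches from about 0.25 to 0.775 m from the base axis. Payload 4 kg.
Tool frame: the origin (TCP) lies at the very end of the fingers, on their centre line; the grasp point (between the pads) lies 19 mm behind it; z points along the fingers, y is the line along which they close (so a half turn about z gives the same grasp; the last joint's range is limited). The gripper opens to 94 mm and grips with 3 to 60 N. Pads are 16 mm wide; open, the fingers measure 119 mm over their backs; the gripper's body (75 mm by 177 mm) begins 78 mm behind the grasp point.
Start: joints at [1.212, 0.087, 1.371, -0, 1.684, -0.103], TCP at [0.139, 0.532, 0.206] pointing down, gripper open.
Joint ranges: [-3.1, 3.1], [-0.76, 2.03], [0.27, 2.55], [-1.08, 4.22], [0.17, 2.65], [-2.57, 2.57]. Speed limits (rad/s): [2.79, 2.79, 3.14, 3.14, 3.14, 3.14].

INTERFACE

Orientations are given as [roll, pitch, yaw] about the fixed x, y, z axes, in that order (R = Rz(yaw) Ry(pitch) Rx(roll)).
In Python, from bench import robot, vision gives the robot as it stands.
- The arm moves only by the shell command python3 -m crank 'ROWS'. ROWS is JSON, a list of rows, each a list of 3 entries, a list of its own where there are three numbers: the closure, from 0 (fully open) to 1 (shut), then the shift along the tool's x, y, z in m, then the turn, a rotation vector about the tool's x, y, z in degrees. A call has 1 to 8 rows; each row shifts and turns the commanded pose from where the row before left it, along the tool's axes as they then stand; what a row does not reach is not made up. A row lasts 1/10 s, in which the tool goes at most 50 mm and 8.59 degrees, less where a joint would pass 70% of its speed; a pose out of reach is approached as far as the arm can. A call with a gripper value outside its range is refused whole. The fingers move at their own pace and stop on an object; the grip force is fixed at half the most. Time passes only in rows, so rows that do not move let the fingers close. It gives the time, the measured TCP pose, the force, the opening and the grip force at its end, in the units of the state.
- robot.get_obs(): the state, without advancing time (a new reading comes with each control period).
- vision.snapshot(name): name is "side" or "top" or "wrist"; returns a dict with "color" (480x640x3 uint8, red, green, blue), "z_map" (480x640 float32, m along the optical axis (not along the pixel's ray), 0 where there is no reading), "fx", "fy", "cx", "cy" (pixels), "dist" ([k1, k2, p1, p2, k3] as OpenCV has them; the pictures are not rectified), "R" (3x3) and "t" (3): a world point X has camera coordinates R X + t. Camera axes: x right, y down, z forward; pixel columns grow to the right and rows downward; lengths in m; the calibration is good to about 2 mm. A picture is of the moment at which its call begins.
- robot.close_job(): hands the job in; it is judged then, once.
The state is a dict: "time": time; "joint_positions": joint angles; "qvel": joint speeds; "joint_torque": joint torques, N m; "tool_pos": TCP position; "ee_rot": TCP orientation; "wrist_force": force on the tool from outside, world axes, zero at the start; "wrist_torque": the same for the moment, N m; "width": finger opening in m; "finger_force": force on a finger pad.
Only numpy, scipy, OpenCV 4.12 (cv2) and the standard library are available. Lean on these libraries where they do the work, as an engineer would, in place of code of your own. Each camera call takes 0.05 s, during which the arm holds its last target. There are 200 camera calls.

TASK

Press the flush hatch of the filter housing until its catch lets go and it springs open, then unlock the end cap from the socket inside and set it aside. Stack every filter stage on the bench into one upright column on the socket, in any order, locking each to the one below with a quarter turn clockwise to the stop, and finally lock the end cap on the top stage in the same way. Leave the hatch open and do not knock over the ink bottle.

Things in the scene. Friction and masses are not known exactly. Their poses are not given: they have to be found in the camera images.
- socket (a point): Socket fixed inside the filter housing, an open grey case 164 x 164 mm, 64 mm high, 5 mm walls. T-head on a deck: a 14 mm stem carries a cross bar along x, 32 mm long, 12 wide, 6 thick, its underside 7 mm and top 13 mm above the deck. Point: centre of the deck, 16 mm above the bench; x points to the hatch's hinge side, z up.
- hatch (a joint): Flush push-to-open hatch 150 x 150 x 6 mm on top of the housing, hinged at the housing's +x side. 0 = shut, held by a catch; pressed fully in, to its stop at -0.055 rad (7 mm at the pad), it lets the catch go. It then swings up and right over by its own spring and lies back at 2.9 rad (1.5 s later), 0.15 m beyond the hinge side.
- hatch_pad (a point): Dark round spot, 20 mm across, on the hatch's upper face, 20 mm from the edge opposite the hinge, 64 mm above the bench: press here, straight down, 7 mm to the stop, 4 to 10 N.
- cap_mid (a point): End cap: aluminium block 50 x 50 x 36 mm, 0.2 kg, flat top with a dark disc, no T-head; same recess underneath as a stage (see stage2, stage3) and fits socket or stage alike. At the start it is locked on the socket under the hatch, its x along the socket's. Point: its centre, 18 mm above its foot. A quarter turn counter-clockwise frees it.
- stage1_mid (a point): Filter stage: square aluminium housing 50 x 50 x 42 mm, 0.25 kg, dark windows in the sides, standing on the bench; on its top deck a T-head just like the socket's (bar along its own x), 55 mm over all. All stages are alike; two or three are present (others None). Point: centre of the housing, 21 mm above its foot and below its deck; z up.
- stage2_mid (a point): Another stage, like stage1. Recess under stages and cap: a channel 18 mm wide and 5 mm high across the foot along its own y (seen as a notch at the foot of both y faces); above it a chamber 40 x 40 mm, 11 mm high, in which a T-head's bar can turn. The bar enters the channel with 3 mm play each side.
- stage3_mid (a point): Another stage, like stage1. To fit a stage or cap: its x at 90 degrees to the x of the piece below (either way), lower until it rests on the deck below, turn 90 degrees clockwise seen from above to the stop. Locked, the x axes are parallel (either way round) and it cannot lift off (2 mm play). Counter-clockwise turning from entry is blocked.
- ink_mid (a point): Bystander: blue ink bottle, 41 mm across and 72 mm high; the point is its middle. Not to be knocked over.
- vee_mid (a point): Bystander: steel V-block about 46 x 44 x 36 mm, the point is its middle. Not part of the job.

How it is judged:
On the way:
1. the hatch has been pressed and has sprung open (value of joint hatch above 1.5 rad), for 0.2 s.
At the end, for the whole second after the job is handed in: Hatch open (over 1.5 rad); every stage locked on the socket or on another stage, the cap on a stage: within 7 mm of the axis of the piece below, within 4 mm of resting on its deck, x axes within 0.26 rad of parallel; all upright within 0.1 rad (value of joint hatch above 1.5 rad and ((horizontal distance between stage1_mid and socket below 0.007 m and z of stage1_mid in the frame of socket between 0.017 and 0.025 m and angle between the x axis of stage1_mid and the x axis of socket, either way round below 0.26 rad) or (horizontal distance between stage1_mid and stage2_mid below 0.007 m and z of stage1_mid in the frame of stage2_mid between 0.038 and 0.046 m and angle between the x axis of stage1_mid and the x axis of stage2_mid, either way round below 0.26 rad) or (horizontal distance between stage1_mid and stage3_mid below 0.007 m and z of stage1_mid in the frame of stage3_mid between 0.038 and 0.046 m and angle between the x axis of stage1_mid and the x axis of stage3_mid, either way round below 0.26 rad)) and ((horizontal distance between stage2_mid and socket below 0.007 m and z of stage2_mid in the frame of socket between 0.017 and 0.025 m and angle between the x axis of stage2_mid and the x axis of socket, either way round below 0.26 rad) or (horizontal distance between stage2_mid and stage1_mid below 0.007 m and z of stage2_mid in the frame of stage1_mid between 0.038 and 0.046 m and angle between the x axis of stage2_mid and the x axis of stage1_mid, either way round below 0.26 rad) or (horizontal distance between stage2_mid and stage3_mid below 0.007 m and z of stage2_mid in the frame of stage3_mid between 0.038 and 0.046 m and angle between the x axis of stage2_mid and the x axis of stage3_mid, either way round below 0.26 rad)) and ((horizontal distance between stage3_mid and socket below 0.007 m and z of stage3_mid in the frame of socket between 0.017 and 0.025 m and angle between the x axis of stage3_mid and the x axis of socket, either way round below 0.26 rad) or (horizontal distance between stage3_mid and stage1_mid below 0.007 m and z of stage3_mid in the frame of stage1_mid between 0.038 and 0.046 m and angle between the x axis of stage3_mid and the x axis of stage1_mid, either way round below 0.26 rad) or (horizontal distance between stage3_mid and stage2_mid below 0.007 m and z of stage3_mid in the frame of stage2_mid between 0.038 and 0.046 m and angle between the x axis of stage3_mid and the x axis of stage2_mid, either way round below 0.26 rad)) and ((horizontal distance between cap_mid and stage1_mid below 0.007 m and z of cap_mid in the frame of stage1_mid between 0.035 and 0.043 m and angle between the x axis of cap_mid and the x axis of stage1_mid, either way round below 0.26 rad) or (horizontal distance between cap_mid and stage2_mid below 0.007 m and z of cap_mid in the frame of stage2_mid between 0.035 and 0.043 m and angle between the x axis of cap_mid and the x axis of stage2_mid, either way round below 0.26 rad) or (horizontal distance between cap_mid and stage3_mid below 0.007 m and z of cap_mid in the frame of stage3_mid between 0.035 and 0.043 m and angle between the x axis of cap_mid and the x axis of stage3_mid, either way round below 0.26 rad)) and angle between each of stage1_mid, stage2_mid, stage3_mid, cap_mid's own z axis and vertical below 0.1 rad); the robot touches nothing.
It fails at once if the ink bottle is knocked over (angle between ink_mid's own z axis and vertical above 0.6 rad).
Of stage1, stage2, stage3 only 2 to 3 are there at a start; the rules pass over those that are not, and their reading is None.
At some moment in a run one of stage1, stage2, stage3 may be knocked a few centimetres aside while the robot is not near it.
Once in a run the grip may slacken for a moment while it holds something.
It also fails if it takes over 210 s, if anything falls off the work surface, if the arm or the gripper's body presses on something with over 40 N, if the wrist force passes 120 N, or if a joint passes its speed limit or range.

## Working session

There is one attempt and no reset: what is moved stays moved. The work goes in short steps, Python scripts to look and compute and a shell command to move; the robot and the scene stay as the last step left them, time stands still between calls to the robot, and variables do not carry over. Pictures are saved under pics/ and viewed, at most 14 in all, crops included, and the job is handed in when it is done.

```bash
mkdir -p pics
cat > h.py <<'E'
import numpy as np, cv2
from bench import robot, vision
def snap(n,f=None):
    s=vision.snapshot(n)
    if f: cv2.imwrite('pics/'+f,s['color'][...,::-1])
    return s
def K(s): return np.array([[s['fx'],0,s['cx']],[0,s['fy'],s['cy']],[0,0,1.]])
def world(s,u,v,z=None):
    """pixel -> world; z: world height plane, or None -> depth"""
    p=cv2.undistortPoints(np.array([[[u,v]]],float),K(s),np.array(s['dist']))[0,0]
    d=np.array([p[0],p[1],1.]);R=np.array(s['R']);t=np.array(s['t'])
    c=-R.T@t; r=R.T@d
    k=(z-c[2])/r[2] if z is not None else s['z_map'][int(round(v)),int(round(u))]
    return c+k*r
def cloud(s):
    uv=np.stack(np.meshgrid(np.arange(640),np.arange(480)),-1).reshape(-1,1,2).astype(float)
    p=cv2.undistortPoints(uv,K(s),np.array(s['dist']))[:,0]
    d=s['z_map'].reshape(-1,1); X=np.hstack([p,np.ones((len(p),1))])*d
    W=(X-np.array(s['t']))@np.array(s['R']); W[d[:,0]==0]=np.nan
    return W.reshape(480,640,3)
def pix(s,X):
    r=cv2.Rodrigues(np.array(s['R']))[0]
    return cv2.projectPoints(np.array(X,float).reshape(-1,1,3),r,np.array(s['t']),K(s),np.array(s['dist']))[0][:,0]
E
python3 - <<'E'
from h import *
np.set_printoptions(precision=4,suppress=True)
print(robot.get_obs())
for n in('top','side'):
    s=snap(n,n+'0.png');print(n,s['fx'],s['dist'],-np.array(s['R']).T@s['t'],s['R'])
E
```

```text
{'time': 0.0, 'joint_positions': array([ 1.2119,  0.088 ,  1.3722, -0.    ,  1.6836, -0.1031]), 'qvel': array([ 0.0015,  0.0015, -0.0009, -0.0021, -0.0005, -0.0004]), 'joint_torque': array([ -0.0014, -34.0166, -30.2433,   0.0717,   0.0328,  -0.0002]), 'tool_pos': array([0.139 , 0.5316, 0.2043]), 'ee_rot': array([-3.1394, -0.0002,  2.8858]), 'wrist_force': array([ 0.2547, -0.0459, -0.3767]), 'wrist_torque': array([ 0.0027, -0.0518, -0.0202]), 'finger_force': 0.0, 'width': 0.09402153646884957}
top 540.2785784087242 [-0.0404  0.      0.      0.      0.    ] [0.3459 0.3001 0.9278] [[-0.0176 -0.9998 -0.0024]
 [-0.9841  0.0178 -0.1769]
 [ 0.1769 -0.0008 -0.9842]]
side 551.4803437503494 [0.0147 0.     0.     0.     0.    ] [0.5484 1.1452 0.4018] [[-0.9979  0.0649  0.0007]
 [ 0.0209  0.3314 -0.9433]
 [-0.0614 -0.9413 -0.332 ]]
```

View pics/top0.png

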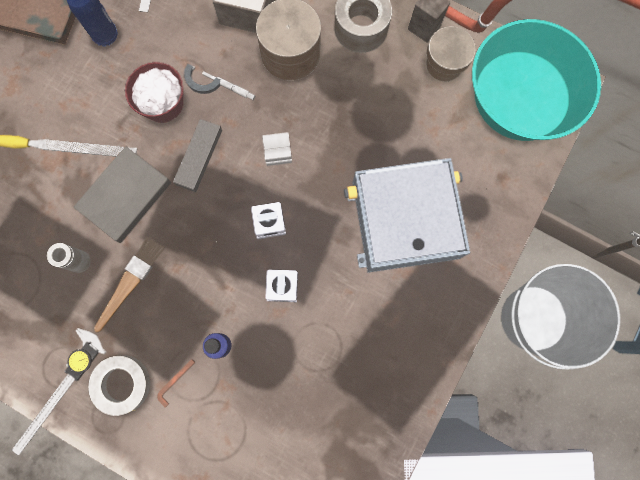

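View pics/side0.png

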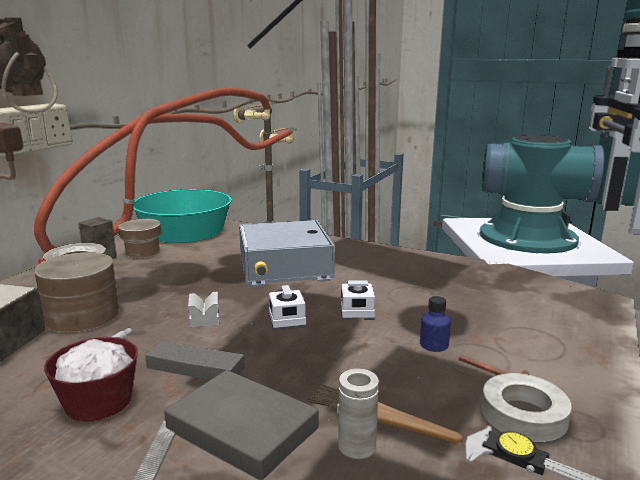

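The top view shows two stages, at about (268,219) and (281,286). The hatch pad is at (418,244), with the hinge on the far side, the V-block is at (277,148) and the ink bottle at (216,346).

```bash
cat >> h.py <<'E'
def rect(W,c,zl,zh,r):
    m=(W[...,2]>zl)&(W[...,2]<zh)&(np.hypot(W[...,0]-c[0],W[...,1]-c[1])<r)
    P=W[m]; (cx,cy),(w,h),a=cv2.minAreaRect((P[:,:2]*1000).astype(np.float32))
    return np.array([cx,cy,w,h,a]),np.median(P[:,2])*1000,len(P)
E
python3 - <<'E'
from h import *
np.set_printoptions(precision=4,suppress=True)
s=snap('top');W=cloud(s)
for n,u,v,z in(('A',268,219,.055),('B',281,286,.055),('pad',418,244,.064),('ink',214,346,.072),('vee',277,148,.036)):
    p=world(s,u,v,z);print(n,p,world(s,u,v))
    if n in 'AB':
        print(' deck',rect(W,p,.034,.047,.045)); print(' bar',rect(W,p,.050,.062,.03))
        c=s['color'][v-35:v+35,u-35:u+35,::-1]; cv2.imwrite(f'pics/c{n}.png',cv2.resize(c,None,fx=5.6,fy=5.6,interpolation=cv2.INTER_CUBIC))
h=world(s,412,213,.064);print('hatch',h,rect(W,h,.054,.075,.13))
print([world(s,*q,.064) for q in((357,168),(452,160),(468,252),(369,268))])
a,b=cv2.imread('pics/cA.png'),cv2.imread('pics/cB.png');cv2.imwrite('pics/AB.png',np.hstack([a,b]))
E
```

```text
A [0.5406 0.3719 0.055 ] [0.5404 0.3718 0.0561]
 deck (array([545.6725, 373.5849,  50.5432,  50.7347,   7.5808]), np.float64(41.729757016745985), 732)
 bar (array([545.8105, 373.6179,  12.7409,  31.5533,   8.6919]), np.float64(54.71306449879626), 142)
B [0.4293 0.3512 0.055 ] [0.4294 0.3513 0.0539]
 deck (array([433.1175, 351.7273,  50.8889,  50.5393,  86.6734]), np.float64(41.601578837012894), 773)
 bar (array([433.355 , 351.4512,  12.9914,  31.2468,  89.315 ]), np.float64(54.48675368398971), 154)
pad [0.4926 0.1277 0.064 ] [0.4922 0.1282 0.0667]
ink [0.3357 0.4556 0.072 ] [0.3357 0.4556 0.0717]
vee [0.6706 0.3575 0.036 ] [0.6769 0.3587 0.0186]
hatch [0.5444 0.1348 0.064 ] (array([547.6905, 134.8069, 165.1305, 164.4759,   7.334 ]), np.float64(64.25978630628398), 9475)
[array([0.6229, 0.2226, 0.064 ]), array([0.6342, 0.063 , 0.064 ]), array([0.478, 0.047, 0.064]), array([0.4549, 0.2088, 0.064 ])]
```

View pics/AB.png

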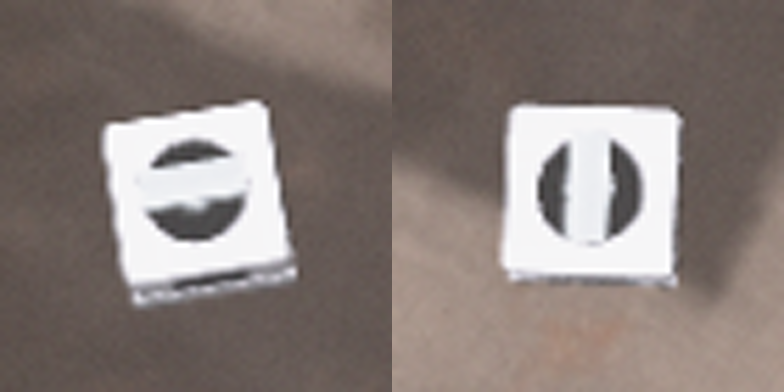

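```bash
cat >> h.py <<'E'
from scipy.spatial.transform import Rotation as Ro
def go(x,y,z,yaw):
    """from measured pose: turn about tool z (deg, do first), then shift in the turned tool axes (mm)"""
    o=robot.get_obs();p=o['tool_pos'];R=Ro.from_euler('xyz',o['ee_rot'])
    T=Ro.from_euler('xyz',[np.pi,0,np.radians(yaw)])
    rv=np.degrees((R.inv()*T).as_rotvec()); d=T.inv().apply(np.array([x,y,z])-p)*1000
    print('t',round(o['time'],2),'p',(p*1000).round(1),'rpy',np.degrees(o['ee_rot']).round(2),'w',round(o['width']*1000,1),'F',o['wrist_force'].round(1),'ff',round(float(o['finger_force']),1),'\n turn',rv.round(2),'shift',d.round(1),'n',np.ceil(np.linalg.norm(d)/50))
E
python3 -c "
from h import *
go(.4926,.1277,.085,187.3)"
```

```text
t 0.15 p [139.  531.7 204.6] rpy [-1.7990e+02 -1.0000e-02  1.6535e+02] w 93.7 F [-0.1 -0.6 -0.3] ff 0.0 
 turn [ -0.09  -0.03 -21.95] shift [-299.4 -445.7  119.6] n 12.0
```

```bash
python3 -m crank '[[1,[0,0,0],[0,0,-7.3]],[1,[0,0,0],[0,0,-7.3]],[1,[0,0,0],[0,0,-7.3]],[1,[-27,-40.5,0],[0,0,0]],[1,[-27,-40.5,0],[0,0,0]]]'; python3 -c "
from h import *
go(.4926,.1277,.085,187.3)"
```

```text
time: 0.65
tool_pos: [0.2046, 0.456, 0.2046]
ee_rot: [-3.14, -0.001, -3.012]
wrist_force: [1.3, -0.2, -0.8]
width: 0.0579
finger_force: 0.0
t 0.65 p [204.6 456.  204.6] rpy [-1.7993e+02 -3.0000e-02 -1.7256e+02] w 57.9 F [ 1.3 -0.2 -0.8] ff 0.0 
 turn [-0.07 -0.03  0.14] shift [-244.  -362.2  119.6] n 10.0
```

Shifts are in metres; the rows were clipped to the 50 mm limit, in the right direction, so no harm done.

```bash
python3 -m crank '[[1,[-0.027,-0.040,0],[0,0,0]],[1,[-0.027,-0.040,0],[0,0,0]],[1,[-0.027,-0.040,0],[0,0,0]],[1,[-0.027,-0.040,0],[0,0,0]],[1,[-0.027,-0.040,0],[0,0,0]],[1,[-0.027,-0.040,0],[0,0,0]],[1,[-0.027,-0.040,0.03],[0,0,0]],[1,[-0.027,-0.040,0.03],[0,0,0]]]';python3 -m crank '[[1,[-0.014,-0.021,0.02],[0,0,0]],[1,[-0.014,-0.021,0.03],[0,0,0]],[1,[0,0,0],[0,0,0]]]'; python3 -c "
from h import *
go(.4926,.1277,.066,187.3)"
```

```text
time: 1.45
tool_pos: [0.4533, 0.1735, 0.1529]
ee_rot: [3.141, 0.003, -3.016]
wrist_force: [0.8, 1.0, -0.3]
width: 0.0005
finger_force: 0.0
time: 1.75
tool_pos: [0.4828, 0.1342, 0.0976]
ee_rot: [-3.14, -0.009, -3.019]
wrist_force: [-1.9, 0.4, -0.4]
width: 0.0007
finger_force: 0.0
t 1.75 p [482.8 134.2  97.6] rpy [-179.93   -0.54 -172.98] w 0.7 F [-1.9  0.4 -0.4] ff 0.0 
 turn [-0.07 -0.54 -0.28] shift [-8.9 -7.6 31.6] n 1.0
```

```bash
python3 -m crank '[[1,[0,0,0],[0,0,0]],[1,[0,0,0],[0,0,0]],[1,[0,0,0],[0,0,0]]]'; python3 -c "
from h import *
go(.4926,.1277,.066,187.3)"
```

```text
time: 2.05
tool_pos: [0.4852, 0.1381, 0.1045]
ee_rot: [3.141, 0.003, -3.014]
wrist_force: [-0.6, -1.0, 0.2]
width: -0.0
finger_force: 0.0
t 2.05 p [485.2 138.1 104.5] rpy [ 179.97    0.18 -172.67] w -0.0 F [-0.6 -1.   0.2] ff 0.0 
 turn [0.03 0.18 0.03] shift [ -6.  -11.2  38.5] n 1.0
```

```bash
python3 -m crank '[[1,[-0.006,-0.011,0.015],[0,0,0]],[1,[0,0,0.015],[0,0,0]],[1,[0,0,0.006],[0,0,0]],[1,[0,0,0.003],[0,0,0]],[1,[0,0,0],[0,0,0]],[1,[0,0,0],[0,0,0]]]'; python3 -m crank '[[1,[0,0,0.003],[0,0,0]],[1,[0,0,0.003],[0,0,0]],[1,[0,0,0],[0,0,0]]]'
```

```text
time: 2.65
tool_pos: [0.4923, 0.1273, 0.0648]
ee_rot: [3.141, 0.001, -3.015]
wrist_force: [-1.5, -0.2, 1.8]
width: 0.0008
finger_force: 1.0
time: 2.95
tool_pos: [0.4931, 0.1272, 0.0593]
ee_rot: [3.141, 0.003, -3.015]
wrist_force: [-0.9, 1.5, 3.9]
width: 0.0007
finger_force: 1.9
```

```bash
python3 -m crank '[[1,[0,0,0.003],[0,0,0]],[1,[0,0,0],[0,0,0]]]'
```

```text
time: 3.15
tool_pos: [0.4933, 0.1272, 0.0566]
ee_rot: [3.141, 0.004, -3.015]
wrist_force: [-2.7, 0.5, 7.8]
width: 0.0002
finger_force: 4.1
```

```bash
python3 -m crank '[[1,[0,0,0.0015],[0,0,0]],[1,[0,0,0],[0,0,0]],[1,[0.01,0,-0.04],[0,0,0]],[1,[0.04,0,-0.03],[0,0,0]],[1,[0.04,0,-0.03],[0,0,0]],[1,[0.02,0,-0.04],[0,0,0]]]';  python3 -m crank '[[0,[0,0,0],[0,0,0]],[0,[0,0,0],[0,0,0]],[0,[0,0,0],[0,0,0]],[0,[0,0,0],[0,0,0]],[0,[0,0,0],[0,0,0]],[0,[0,0,0],[0,0,0]],[0,[0,0,0],[0,0,0]],[0,[0,0,0],[0,0,0]]]'
python3 - <<'E'
from h import *
s=snap('top','top1.png')
E
```

```text
time: 3.75
tool_pos: [0.3798, 0.1124, 0.1923]
ee_rot: [-3.141, -0.004, -3.015]
wrist_force: [1.6, -0.1, 0.2]
width: 0.0005
finger_force: 0.0
time: 4.55
tool_pos: [0.383, 0.1129, 0.1929]
ee_rot: [3.142, -0.0, -3.015]
wrist_force: [-0.6, 0.2, 0.4]
width: 0.0608
finger_force: 0.0
```

View pics/top1.png

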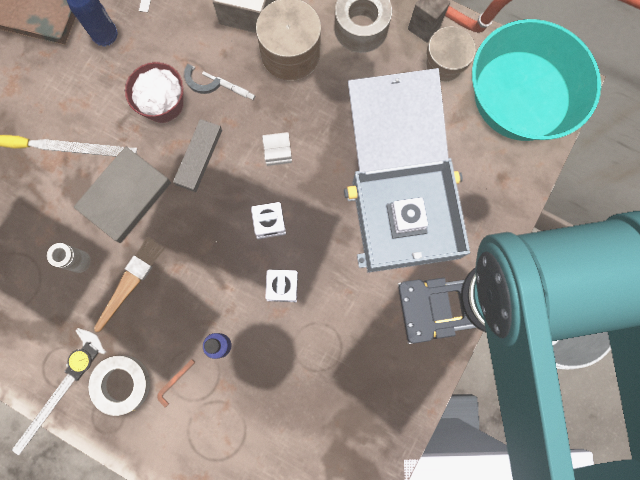

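The hatch is open at (400,120), with the cap at (408,215) inside the housing. Next I measure the cap.

Run:
```python
from h import *
np.set_printoptions(precision=4,suppress=True)
s=snap('top');W=cloud(s);p=world(s,409,215,.052);print(p)
r=rect(W,p,.045,.058,.05);print(r)
print('box rim',rect(W,(.5477,.1348),.058,.070,.125))
go(.5477,.1348,.12,97.3)
```

```text
[0.5439 0.1377 0.052 ]
(array([547.6784, 134.761 ,  51.0945,  50.8207,   6.8839]), np.float64(51.90935287590569), 891)
box rim (array([557.6025, 136.5194, 184.9374, 164.1205,   7.653 ]), np.float64(63.915364096999824), 1402)
t 4.65 p [383.  112.9 193.1] rpy [ 179.99   -0.   -172.75] w 68.9 F [-0.4  0.4  0.6] ff 0.0 
 turn [ 0.   -0.01 89.95] shift [  0.8 166.1  73.1] n 4.0
```

```bash
python3 -m crank '[[0,[0,0,0],[0,0,8.5]],[0,[0,0,0],[0,0,8.5]],[0,[0,0,0],[0,0,8.5]],[0,[0,0,0],[0,0,8.5]],[0,[0,0,0],[0,0,8.5]],[0,[0,0,0],[0,0,8.5]],[0,[0,0,0],[0,0,8.5]],[0,[0,0,0],[0,0,8.5]]]';python3 -m crank '[[0,[0,0,0],[0,0,8.5]],[0,[0,0,0],[0,0,8.5]],[0,[0,0,0],[0,0,5]],[0,[0,0.041,0],[0,0,0]],[0,[0,0.041,0],[0,0,0]],[0,[0,0.041,0],[0,0,0]],[0,[0.001,0.041,0.02],[0,0,0]],[0,[0,0,0],[0,0,0]]]';python3 -m crank '[[0,[0,0,0.02],[0,0,0]],[0,[0,0,0.02],[0,0,0]],[0,[0,0,0],[0,0,0]],[0,[0,0,0],[0,0,0]]]';  python3 -c "
from h import *
go(.5477,.1348,.024,97.3)"
```

```text
time: 5.45
tool_pos: [0.383, 0.1129, 0.1933]
ee_rot: [3.141, 0.0, 2.075]
wrist_force: [-0.5, 0.3, 0.2]
width: 0.094
finger_force: 0.0
time: 6.25
tool_pos: [0.5472, 0.1344, 0.1666]
ee_rot: [-3.132, 0.0, 1.697]
wrist_force: [0.2, -0.2, 0.0]
width: 0.0939
finger_force: 0.0
time: 6.65
tool_pos: [0.545, 0.1346, 0.1337]
ee_rot: [-3.141, -0.0, 1.697]
wrist_force: [-0.6, -1.2, 0.4]
width: 0.0939
finger_force: 0.0
t 6.65 p [545.  134.6 133.7] rpy [-1.7999e+02 -1.0000e-02  9.7250e+01] w 93.9 F [-0.6 -1.2  0.4] ff 0.0 
 turn [-0.01 -0.01 -0.05] shift [-1.000e-01  2.700e+00  1.097e+02] n 3.0
```

```bash
python3 -m crank '[[0,[0,0.0027,0.03],[0,0,0]],[0,[0,0,0.03],[0,0,0]],[0,[0,0,0.03],[0,0,0]],[0,[0,0,0.01],[0,0,0]],[0,[0,0,0.01],[0,0,0]],[0,[0,0,0],[0,0,0]],[0,[0,0,0],[0,0,0]]]'; python3 -m crank '[[1,[0,0,0],[0,0,0]],[1,[0,0,0],[0,0,0]],[1,[0,0,0],[0,0,0]],[1,[0,0,0],[0,0,0]],[1,[0,0,0],[0,0,0]],[1,[0,0,0],[0,0,0]],[1,[0,0,0],[0,0,0]],[1,[0,0,0],[0,0,0]]]'
```

```text
time: 7.35
tool_pos: [0.5494, 0.1351, 0.025]
ee_rot: [3.139, -0.0, 1.697]
wrist_force: [0.2, -0.1, 0.3]
width: 0.0943
finger_force: 0.0
time: 8.15
tool_pos: [0.5481, 0.1349, 0.0232]
ee_rot: [-3.141, -0.0, 1.697]
wrist_force: [-0.6, 0.3, 1.4]
width: 0.05
finger_force: 30.0
```

```bash
python3 -m crank '[[1,[0,0,0],[0,0,-8]],[1,[0,0,0],[0,0,-8]],[1,[0,0,0],[0,0,-8]],[1,[0,0,0],[0,0,-8]],[1,[0,0,0],[0,0,-8]],[1,[0,0,0],[0,0,-8]],[1,[0,0,0],[0,0,-8]],[1,[0,0,0],[0,0,-8]]]';python3 -m crank '[[1,[0,0,0],[0,0,-8]],[1,[0,0,0],[0,0,-8]],[1,[0,0,0],[0,0,-8]],[1,[0,0,0],[0,0,-2]],[1,[0,0,0],[0,0,0]],[1,[0,0,0],[0,0,0]]]';  python3 -c "
from h import *
print(robot.get_obs()['wrist_torque'])
go(.5477,.1348,.024,187.3)"
```

```text
time: 8.95
tool_pos: [0.5481, 0.1349, 0.0232]
ee_rot: [-3.141, -0.0, 2.82]
wrist_force: [0.1, -0.6, -0.1]
width: 0.0497
finger_force: 30.0
time: 9.55
tool_pos: [0.5483, 0.1348, 0.0232]
ee_rot: [-3.141, 0.0, -3.016]
wrist_force: [-0.6, -1.1, 0.0]
width: 0.0495
finger_force: 30.0
[-0.14990309  0.00760741  0.02020449]
t 9.55 p [548.3 134.8  23.2] rpy [-1.7999e+02  1.0000e-02 -1.7280e+02] w 49.5 F [-0.6 -1.1  0. ] ff 30.0 
 turn [-0.01  0.01 -0.1 ] shift [ 0.6  0.1 -0.8] n 1.0
```

```bash
python3 -m crank '[[1,[0,0,-0.01],[0,0,0]],[1,[0,0,-0.015],[0,0,0]],[1,[0,0,-0.025],[0,0,0]],[1,[0,0,-0.03],[0,0,0]],[1,[0,0,-0.03],[0,0,0]],[1,[0,0,-0.01],[0,0,0]],[1,[0,0,0],[0,0,0]],[1,[0,0,0],[0,0,0]]]'; python3 -c "
from h import *
go(.38,.20,.010,187.3)
s=snap('top');W=cloud(s);print(rect(W,(.5483,.1348),.12,.25,.3)[1:], rect(W,(.545,.37),.034,.047,.05),rect(W,(.433,.352),.034,.047,.05))
print(rect(W,(.5477,.1348),.024,.035,.03))
"
```

```text
time: 10.35
tool_pos: [0.5476, 0.1349, 0.1421]
ee_rot: [3.141, -0.002, -3.015]
wrist_force: [-0.5, 0.1, -2.0]
width: 0.0499
finger_force: 30.0
t 10.35 p [547.6 134.9 142.1] rpy [ 1.7999e+02 -9.0000e-02 -1.7276e+02] w 49.9 F [-0.5  0.1 -2. ] ff 30.0 
 turn [ 0.01 -0.09 -0.06] shift [157.9  85.9 132.1] n 5.0
(np.float64(170.0951586211392), 615) (array([546.02575684, 373.67285156,  51.0996933 ,  50.76671982,
         7.68597174]), np.float64(41.85506295655313), 733) (array([433.10836792, 351.75302124,  50.82702255,  50.53131485,
        86.26340485]), np.float64(41.7544668156655), 775)
(array([546.90704346, 135.31340027,  32.09238434,  12.06113911,
        11.85520267]), np.float64(28.429674820630744), 76)
```

```bash
python3 -m crank '[[1,[0.04,0.0215,0],[0,0,0]],[1,[0.04,0.0215,0],[0,0,0]],[1,[0.04,0.0215,0],[0,0,0]],[1,[0.038,0.0215,0.02],[0,0,0]],[1,[0,0,0.03],[0,0,0]],[1,[0,0,0.03],[0,0,0]],[1,[0,0,0.03],[0,0,0]],[1,[0,0,0],[0,0,0]]]'; python3 -m crank '[[1,[0,0,0],[0,0,0]],[1,[0,0,0],[0,0,0]],[1,[0,0,0],[0,0,0]]]';python3 -c "
from h import *
go(.38,.20,.008,187.3)"
```

```text
time: 11.2
tool_pos: [0.3752, 0.1984, 0.0272]
ee_rot: [-3.139, -0.013, -3.015]
wrist_force: [-0.5, -0.3, -2.6]
width: 0.0495
finger_force: 30.0
time: 11.5
tool_pos: [0.382, 0.2007, 0.0349]
ee_rot: [3.141, 0.003, -3.015]
wrist_force: [0.6, 0.9, -2.7]
width: 0.0496
finger_force: 30.0
t 11.5 p [382.  200.7  34.9] rpy [ 179.95    0.18 -172.77] w 49.6 F [ 0.6  0.9 -2.7] ff 30.0 
 turn [ 0.05  0.18 -0.07] shift [ 2.1 -0.5 26.9] n 1.0
```

```bash
python3 -m crank '[[1,[0,0,0.015],[0,0,0]],[1,[0,0,0.01],[0,0,0]],[1,[0,0,0.002],[0,0,0]],[1,[0,0,0],[0,0,0]],[1,[0,0,0],[0,0,0]]]'
```

```text
time: 12.0
tool_pos: [0.3811, 0.2005, 0.0071]
ee_rot: [3.141, 0.001, -3.015]
wrist_force: [-1.4, -1.6, 3.7]
width: 0.0495
finger_force: 30.0
```

```bash
python3 -m crank '[[0,[0,0,0],[0,0,0]],[0,[0,0,0],[0,0,0]],[0,[0,0,0],[0,0,0]],[0,[0,0,0],[0,0,0]],[0,[0,0,0],[0,0,0]],[0,[0,0,-0.03],[0,0,0]],[0,[0,0,-0.05],[0,0,0]],[0,[0,0,-0.03],[0,0,0]]]'; python3 -m crank '[[0,[0,0,0],[0,0,0]],[0,[0,0,0],[0,0,0]],[0,[0,0,0],[0,0,0]]]';python3 -c "
from h import *
go(.5459,.3736,.08,187.6)"
```

```text
time: 12.8
tool_pos: [0.3816, 0.2007, 0.1192]
ee_rot: [3.141, 0.003, -3.015]
wrist_force: [0.4, 0.1, 0.1]
width: 0.094
finger_force: 0.0
time: 13.1
tool_pos: [0.3795, 0.1999, 0.1144]
ee_rot: [-3.141, -0.003, -3.015]
wrist_force: [-0.1, -0.1, -1.1]
width: 0.0938
finger_force: 0.0
t 13.1 p [379.5 199.9 114.4] rpy [-179.97   -0.18 -172.76] w 93.8 F [-0.1 -0.1 -1.1] ff 0.0 
 turn [-0.03 -0.18 -0.36] shift [-187.9  150.1   34.4] n 5.0
```

```bash
python3 -m crank '[[0,[-0.037,0.030,0],[0,0,-0.4]],[0,[-0.037,0.03,0],[0,0,0]],[0,[-0.037,0.03,0],[0,0,0]],[0,[-0.037,0.03,0],[0,0,0]],[0,[-0.038,0.03,0],[0,0,0]],[0,[0,0,0],[0,0,0]],[0,[0,0,0],[0,0,0]],[0,[0,0,0],[0,0,0]]]';python3 - <<'E'
from h import *
s=snap('wrist','w1.png')
go(.5459,.3736,.006,187.6)
W=cloud(s);print(rect(W,(.5459,.3736),.034,.047,.045))
E
```

```text
time: 13.9
tool_pos: [0.5441, 0.3725, 0.115]
ee_rot: [-3.14, -0.003, -3.008]
wrist_force: [-0.2, -0.2, -0.1]
width: 0.094
finger_force: 0.0
t 13.95 p [544.3 372.5 116.1] rpy [-1.7998e+02 -5.0000e-02 -1.7238e+02] w 94.0 F [-0.4 -0.4  0.5] ff 0.0 
 turn [-0.02 -0.05  0.02] shift [ -1.7   0.9 110.1] n 3.0
(array([545.96185303, 372.75543213,  50.84695816,  50.62356949,
         8.53871441]), np.float64(41.96745449607477), 3844)
```

View pics/w1.png

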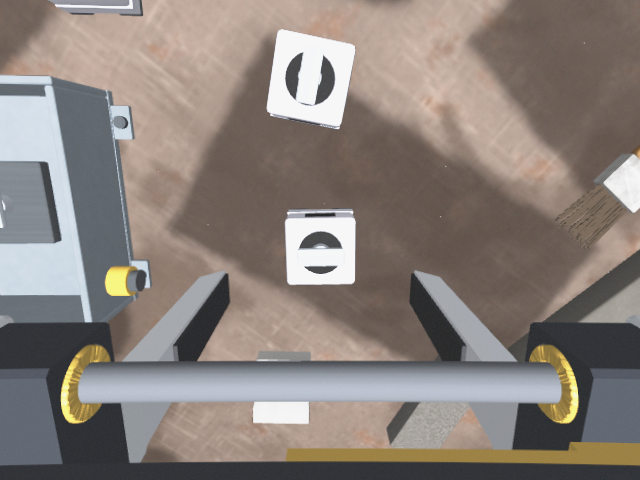

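The wrist view shows stage A at (320,250), centred between the fingers and square to them. Going down to grip it.

```bash
python3 -m crank '[[0,[-0.0017,0,0.04],[0,0,-0.5]],[0,[0,0,0.03],[0,0,0]],[0,[0,0,0.02],[0,0,0]],[0,[0,0,0.014],[0,0,0]],[0,[0,0,0.005],[0,0,0]],[0,[0,0,0],[0,0,0]],[0,[0,0,0],[0,0,0]],[1,[0,0,0],[0,0,0]]]';python3 -m crank '[[1,[0,0,0],[0,0,0]],[1,[0,0,0],[0,0,0]],[1,[0,0,0],[0,0,0]],[1,[0,0,0],[0,0,0]],[1,[0,0,0],[0,0,0]],[1,[0,0,0],[0,0,0]],[1,[0,0,0],[0,0,0]]]'
```

```text
time: 14.75
tool_pos: [0.548, 0.3743, 0.0091]
ee_rot: [3.14, 0.003, -2.999]
wrist_force: [-0.1, -0.1, 0.1]
width: 0.0892
finger_force: 0.0
time: 15.45
tool_pos: [0.5469, 0.3737, 0.0071]
ee_rot: [-3.142, -0.0, -2.999]
wrist_force: [-0.3, -0.1, 0.7]
width: 0.0498
finger_force: 30.0
```

```bash
python3 -m crank '[[1,[0,0,-0.02],[0,0,0]],[1,[0,0,-0.03],[0,0,0]],[1,[0,0,-0.04],[0,0,0]],[1,[0,0,-0.03],[0,0,0]],[1,[0,0,0],[0,0,0]],[1,[0,0,0],[0,0,0]]]'; python3 -c "
from h import *
go(.5475,.1348,.06,187.3)"
```

```text
time: 16.05
tool_pos: [0.5466, 0.3736, 0.1262]
ee_rot: [-3.141, -0.001, -2.999]
wrist_force: [0.2, -0.5, -3.2]
width: 0.0499
finger_force: 30.0
t 16.05 p [546.6 373.6 126.2] rpy [-1.7999e+02 -5.0000e-02 -1.7186e+02] w 49.9 F [ 0.2 -0.5 -3.2] ff 30.0 
 turn [-0.01 -0.05  0.84] shift [  29.5 -236.9   66.2] n 5.0
```

```bash
python3 -m crank '[[1,[0,0,0],[0,0,0.8]],[1,[0.0056,-0.0474,0],[0,0,0]],[1,[0.0056,-0.0474,0],[0,0,0]],[1,[0.0056,-0.0474,0],[0,0,0]],[1,[0.0056,-0.0474,0],[0,0,0]],[1,[0.0059,-0.0474,0],[0,0,0]],[1,[0,0,0.02],[0,0,0]],[1,[0,0,0.02],[0,0,0]]]'; python3 -m crank '[[1,[0,0,0],[0,0,0]],[1,[0,0,0],[0,0,0]],[1,[0,0,0],[0,0,0]],[1,[0,0,0],[0,0,0]]]';python3 - <<'E'
from h import *
go(.5487,.1349,.035,187.3)
s=snap('wrist','w2.png')
E
```

```text
time: 16.85
tool_pos: [0.5482, 0.1329, 0.0846]
ee_rot: [3.141, -0.003, -3.018]
wrist_force: [0.0, -0.2, -2.8]
width: 0.0498
finger_force: 30.0
time: 17.25
tool_pos: [0.5498, 0.1356, 0.0882]
ee_rot: [3.142, 0.002, -3.013]
wrist_force: [-0.8, 0.1, -3.1]
width: 0.0496
finger_force: 30.0
t 17.25 p [549.8 135.6  88.2] rpy [ 1.8000e+02  1.0000e-01 -1.7262e+02] w 49.6 F [-0.8  0.1 -3.1] ff 30.0 
 turn [0.   0.1  0.08] shift [ 1.2 -0.5 53.2] n 2.0
```

View pics/w2.png

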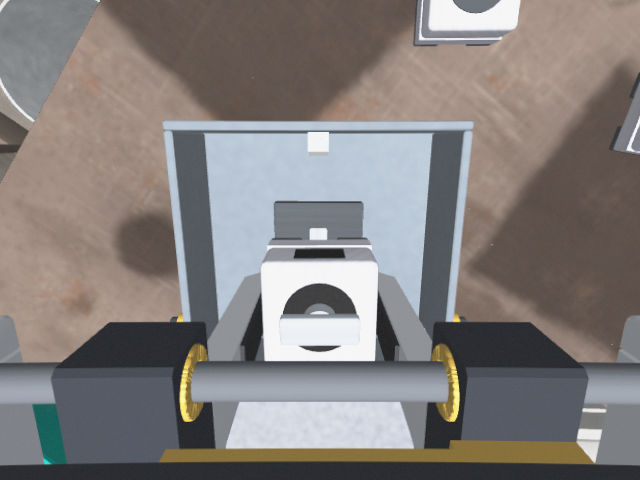

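The stage is held square over the socket, with the socket bar at (318,235) in line with the stage's channel. Lowering.

```bash
python3 -m crank '[[1,[0.001,-0.0005,0.02],[0,0,0]],[1,[0,0,0.018],[0,0,0]],[1,[0,0,0.008],[0,0,0]],[1,[0,0,0.004],[0,0,0]],[1,[0,0,0.004],[0,0,0]],[1,[0,0,0.004],[0,0,0]],[1,[0,0,0],[0,0,0]]]'; python3 -m crank '[[1,[0,0,0.003],[0,0,0]],[1,[0,0,0.003],[0,0,0]],[1,[0,0,0],[0,0,0]],[1,[0,0,0],[0,0,0]]]'
```

```text
time: 18.0
tool_pos: [0.5483, 0.1345, 0.0292]
ee_rot: [3.142, 0.0, -3.013]
wrist_force: [-1.4, -0.9, -3.8]
width: 0.05
finger_force: 30.0
time: 18.4
tool_pos: [0.5482, 0.1344, 0.0232]
ee_rot: [3.142, -0.0, -3.013]
wrist_force: [0.8, -0.3, -2.9]
width: 0.0497
finger_force: 30.0
```

```bash
python3 -m crank '[[1,[0,0,0.001],[0,0,0]],[1,[0,0,0],[0,0,0]],[1,[0,0,0],[0,0,0]]]'; python3 -m crank '[[1,[0,0,0],[0,0,8]],[1,[0,0,0],[0,0,8]],[1,[0,0,0],[0,0,8]],[1,[0,0,0],[0,0,8]],[1,[0,0,0],[0,0,8]],[1,[0,0,0],[0,0,8]],[1,[0,0,0],[0,0,8]],[1,[0,0,0],[0,0,8]]]';python3 -m crank '[[1,[0,0,0],[0,0,8]],[1,[0,0,0],[0,0,8]],[1,[0,0,0],[0,0,6]],[1,[0,0,0],[0,0,3]],[1,[0,0,0],[0,0,0]],[1,[0,0,0],[0,0,0]]]';  python3 -c "
from h import *
print(robot.get_obs()['wrist_torque'])
go(.5477,.1348,.024,97.3)"
```

```text
time: 18.7
tool_pos: [0.5483, 0.1345, 0.0231]
ee_rot: [3.142, 0.0, -3.013]
wrist_force: [-3.9, 0.4, 3.9]
width: 0.0498
finger_force: 30.0
time: 19.5
tool_pos: [0.5489, 0.1337, 0.0231]
ee_rot: [3.141, 0.002, 2.147]
wrist_force: [-0.9, -1.8, 4.1]
width: 0.05
finger_force: 30.0
time: 20.1
tool_pos: [0.5488, 0.1339, 0.0231]
ee_rot: [3.14, 0.001, 1.717]
wrist_force: [-2.3, -3.2, 5.4]
width: 0.0498
finger_force: 30.0
[-0.54029649  0.59724206  0.05929214]
t 20.1 p [548.8 133.9  23.1] rpy [1.7993e+02 6.0000e-02 9.8410e+01] w 49.8 F [-2.3 -3.2  5.4] ff 30.0 
 turn [0.07 0.05 1.11] shift [ 1.  -1.  -0.9] n 1.0
```

```bash
python3 -m crank '[[1,[0,0,0],[0,0,2]],[1,[0,0,0],[0,0,0]],[1,[0,0,0],[0,0,0]]]';python3 -c "
from h import *
print(robot.get_obs()['wrist_torque'],robot.get_obs()['ee_rot'])"
python3 -m crank '[[0,[0,0,0],[0,0,0]],[0,[0,0,0],[0,0,0]],[0,[0,0,0],[0,0,0]],[0,[0,0,0],[0,0,0]],[0,[0,0,0],[0,0,0]],[0,[0,0,-0.03],[0,0,0]],[0,[0,0,-0.05],[0,0,0]],[0,[0,0,-0.05],[0,0,0]]]'; python3 -m crank '[[0,[0,0,0],[0,0,0]],[0,[0,0,0],[0,0,0]],[0,[0,0,0],[0,0,0]]]'
python3 - <<'E'
from h import *
s=snap('wrist');W=cloud(s)
print(rect(W,(.548,.135),.052,.060,.032));print(rect(W,(.548,.135),.068,.075,.032))
s=snap('top','top2.png');W=cloud(s)
for z in((.433,.352),(.545,.375),(.381,.2)):
  try: print(rect(W,z,.033,.047,.06),rect(W,z,.050,.062,.04))
  except Exception as e: print('none')
go(.433,.352,.1,97)
E
```

```text
time: 20.4
tool_pos: [0.5488, 0.1339, 0.0231]
ee_rot: [3.14, 0.001, 1.683]
wrist_force: [-2.6, -2.5, 5.0]
width: 0.0499
finger_force: 30.0
[-0.53283861  0.66140529  0.06079236] [3.14044261e+00 9.78925681e-04 1.68259752e+00]
time: 21.2
tool_pos: [0.5473, 0.1344, 0.1524]
ee_rot: [-3.139, -0.0, 1.682]
wrist_force: [1.1, 0.2, 0.5]
width: 0.0936
finger_force: 0.0
time: 21.5
tool_pos: [0.5474, 0.1343, 0.1506]
ee_rot: [-3.139, -0.0, 1.682]
wrist_force: [0.6, -0.1, -0.7]
width: 0.0942
finger_force: 0.0
(array([548.74639893, 134.01519775,  50.84857178,  50.68949509,
         6.21701193]), np.float64(58.060235401673296), 3281)
(array([548.58795166, 134.02958679,  31.66713142,  12.18820953,
         6.543437  ]), np.float64(71.07065501219333), 713)
(array([433.00247192, 351.84243774,  51.03178024,  50.58147049,
        86.21292114]), np.float64(41.76274269449573), 780) (array([433.30966187, 351.25      ,  12.72606277,  31.21177101,
        87.70063782]), np.float64(54.80607673794975), 149)
(array([0., 0., 0., 0., 0.]), np.float64(nan), 0) (array([0., 0., 0., 0., 0.]), np.float64(nan), 0)
(array([381.14355469, 200.94621277,  49.89975739,  49.84632492,
         6.8094964 ]), np.float64(36.03101754983136), 884) (array([0., 0., 0., 0., 0.]), np.float64(nan), 0)
t 21.6 p [547.  134.3 149.7] rpy [-179.75    0.     96.35] w 94.2 F [ 0.1  0.8 -0.1] ff 0.0 
 turn [-0.25  0.   -0.65] shift [230.  -86.6  49.7] n 6.0
  return _methods._mean(a, axis=axis, dtype=dtype,
  ret = ret.dtype.type(ret / rcount)
```

View pics/top2.png

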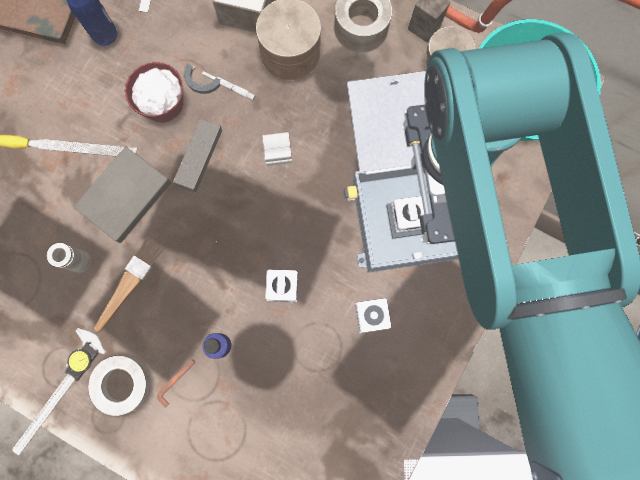

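Stage A is locked at (548.7, 134.0) mm, yaw 6.4°, with its deck at 58 mm as it should be. The top view shows stage B at (281,286) and the cap at (373,316). Going for stage B.

```bash
python3 -m crank '[[0,[0.046,-0.0175,0],[0,0,0]],[0,[0.046,-0.0175,0],[0,0,0]],[0,[0.046,-0.0175,0],[0,0,0]],[0,[0.046,-0.0175,0],[0,0,0]],[0,[0.046,-0.0175,0],[0,0,0]],[0,[0,0,0],[0,0,-8]],[0,[0,0,0],[0,0,-8]],[0,[0,0,0],[0,0,-8]]]';python3 -m crank '[[0,[0,0,0],[0,0,-8]],[0,[0,0,0],[0,0,-8]],[0,[0,0,0],[0,0,-8]],[0,[0,0,0],[0,0,-8]],[0,[0,0,0],[0,0,-8]],[0,[0,0,0],[0,0,-8]],[0,[0,0,0],[0,0,-8]],[0,[0,0,0],[0,0,-0.5]]]'
python3 - <<'E'
from h import *
s=snap('wrist');W=cloud(s);print(rect(W,(.433,.352),.034,.047,.045),rect(W,(.433,.352),.05,.06,.03))
go(.4331,.3517,.0065,177)
E
```

```text
time: 22.4
tool_pos: [0.4345, 0.3535, 0.15]
ee_rot: [-3.138, 0.0, 2.108]
wrist_force: [-0.5, 0.4, -0.2]
width: 0.0942
finger_force: 0.0
time: 23.2
tool_pos: [0.4351, 0.3529, 0.1503]
ee_rot: [-3.14, -0.003, 3.087]
wrist_force: [-0.5, 0.9, 0.2]
width: 0.0944
finger_force: 0.0
(array([432.64584351, 350.92926025,  50.92323303,  50.00632858,
        86.58509064]), np.float64(41.99045134472409), 3130) (array([433.15426636, 350.96807861,  12.54904652,  32.09288788,
        86.34254456]), np.float64(54.92021756916345), 618)
t 23.25 p [435.2 352.9 150.5] rpy [-1.7991e+02 -1.4000e-01  1.7673e+02] w 93.8 F [-0.5  0.5 -0.4] ff 0.0 
 turn [-0.09 -0.14 -0.27] shift [  2.1  -1.3 144. ] n 3.0
```

```bash
python3 -m crank '[[0,[0.0021,-0.0015,0.04],[0,0,0]],[0,[0,0,0.04],[0,0,0]],[0,[0,0,0.03],[0,0,0]],[0,[0,0,0.02],[0,0,0]],[0,[0,0,0.009],[0,0,0]],[0,[0,0,0.004],[0,0,0]],[0,[0,0,0],[0,0,0]],[0,[0,0,0],[0,0,0]]]';python3 -m crank '[[1,[0,0,0],[0,0,0]],[1,[0,0,0],[0,0,0]],[1,[0,0,0],[0,0,0]],[1,[0,0,0],[0,0,0]],[1,[0,0,0],[0,0,0]],[1,[0,0,0],[0,0,0]],[1,[0,0,0],[0,0,0]],[1,[0,0,0],[0,0,0]]]'
```

```text
time: 24.05
tool_pos: [0.4346, 0.3526, 0.0106]
ee_rot: [3.14, 0.002, 3.086]
wrist_force: [-0.0, 0.8, 0.8]
width: 0.0936
finger_force: 0.0
time: 24.85
tool_pos: [0.4337, 0.3519, 0.0092]
ee_rot: [-3.141, -0.0, 3.087]
wrist_force: [-0.2, -0.5, 0.6]
width: 0.0495
finger_force: 30.0
```

```bash
python3 -m crank '[[1,[0,0,-0.02],[0,0,0]],[1,[0,0,-0.03],[0,0,0]],[1,[0,0,-0.04],[0,0,0]],[1,[0,0,-0.04],[0,0,0]],[1,[0,0,-0.03],[0,0,0]],[1,[0,0,0],[0,0,0]],[1,[0,0,0],[0,0,0]],[1,[0,0,0],[0,0,0]]]'; python3 -c "
from h import *
go(.5487,.1340,.08,96.4)"
```

```text
time: 25.65
tool_pos: [0.4323, 0.3511, 0.1658]
ee_rot: [-3.138, -0.005, 3.087]
wrist_force: [-0.2, 0.5, -3.3]
width: 0.0502
finger_force: 30.0
t 25.65 p [432.3 351.1 165.8] rpy [-179.81   -0.26  176.84] w 50.2 F [-0.2  0.5 -3.3] ff 30.0 
 turn [-0.34 -0.09 80.44] shift [-228.7   91.4   85.8] n 6.0
```

```bash
python3 -m crank '[[1,[0,0,0],[0,0,8]],[1,[0,0,0],[0,0,8]],[1,[0,0,0],[0,0,8]],[1,[0,0,0],[0,0,8]],[1,[0,0,0],[0,0,8]],[1,[0,0,0],[0,0,8]],[1,[0,0,0],[0,0,8]],[1,[0,0,0],[0,0,8]]]';python3 -m crank '[[1,[0,0,0],[0,0,8]],[1,[0,0,0],[0,0,8.4]],[1,[-0.045,0.018,0],[0,0,0]],[1,[-0.045,0.018,0],[0,0,0]],[1,[-0.045,0.018,0],[0,0,0]],[1,[-0.045,0.018,0],[0,0,0]],[1,[-0.045,0.018,0],[0,0,0]],[1,[0,0,0.03],[0,0,0]]]'; python3 -m crank '[[1,[0,0,0],[0,0,0]],[1,[0,0,0],[0,0,0]],[1,[0,0,0],[0,0,0]],[1,[0,0,0],[0,0,0]]]'
python3 - <<'E'
from h import *
go(.5487,.1332,.0672,96.4)
s=snap('wrist','w3.png')
E
```

```text
time: 26.45
tool_pos: [0.4324, 0.3511, 0.1656]
ee_rot: [-3.136, 0.001, 1.964]
wrist_force: [-1.2, 0.1, -2.6]
width: 0.0495
finger_force: 30.0
time: 27.25
tool_pos: [0.5526, 0.1329, 0.1403]
ee_rot: [3.135, 0.003, 1.676]
wrist_force: [1.4, 0.5, -2.7]
width: 0.0503
finger_force: 30.0
time: 27.65
tool_pos: [0.5485, 0.1397, 0.1403]
ee_rot: [3.14, -0.0, 1.685]
wrist_force: [0.1, 0.1, -1.7]
width: 0.05
finger_force: 30.0
t 27.65 p [548.5 139.7 140.3] rpy [ 1.799e+02 -1.000e-02  9.655e+01] w 50.0 F [ 0.1  0.1 -1.7] ff 30.0 
 turn [ 0.1  -0.01  0.15] shift [-6.4 -0.5 73.1] n 2.0
```

View pics/w3.png

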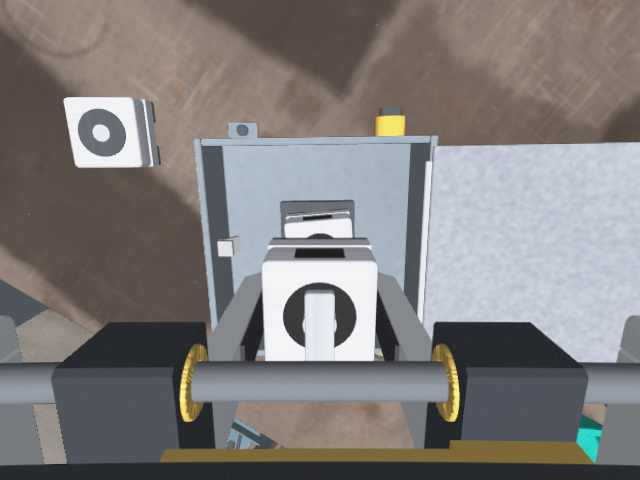

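Stage A under the held stage, around (318,225), looks turned about 7° against the case. I'll check closer.

Run:
```python
from h import *
np.set_printoptions(precision=1,suppress=True)
s=snap('wrist');W=cloud(s)
c=s['color'][190:270,260:380,::-1];cv2.imwrite('pics/w3c.png',cv2.resize(c,None,fx=6,fy=6,interpolation=cv2.INTER_CUBIC))
m=(np.abs(W[...,2]-.058)<.003)&(np.hypot(W[...,0]-.548,W[...,1]-.135)<.05)
P=W[m][:,:2]*1000;print(len(P),P.min(0),P.max(0))
h=cv2.convexHull(P.astype(np.float32))[:,0];print(h)
```

```text
1146 [521.4 142.3] [572.  161.2]
[[572.  147.8]
 [571.5 151.5]
 [569.6 159.6]
 [568.6 161.1]
 [567.8 161.2]
 [557.7 159.9]
 [551.3 158.7]
 [539.1 156.3]
 [529.  154.1]
 [523.2 152.7]
 [522.6 152.1]
 [522.  151.3]
 [521.4 149.6]
 [521.4 148.7]
 [522.7 142.8]
 [522.8 142.3]]
```

View pics/w3c.png

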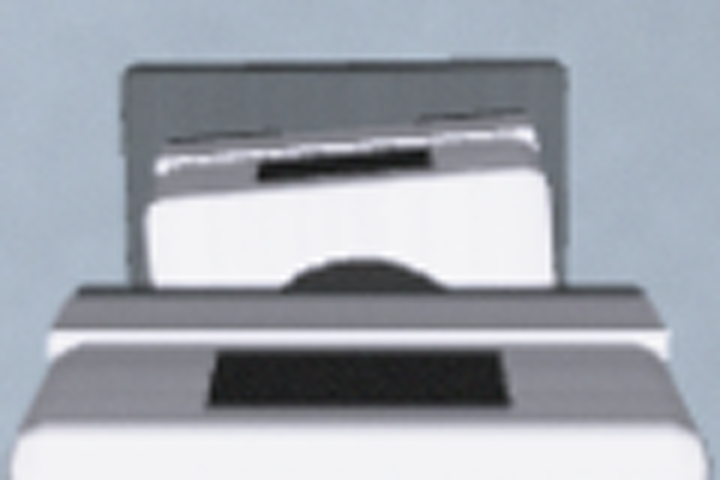

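Stage A has been knocked about 4° counter-clockwise, to 10.8°, and is still locked. I'll enter at that angle, and the locking turn will drive it back to its stop.

```bash
python3 -m crank '[[1,[0,0,0],[0,0,-4.2]],[1,[0,0,0],[0,0,0]],[1,[0,0,0],[0,0,0]]]'; python3 -c "
from h import *
go(.5497,.1325,.0672,100.8)"
```

```text
time: 28.05
tool_pos: [0.5485, 0.1389, 0.1397]
ee_rot: [3.141, -0.0, 1.756]
wrist_force: [0.3, -0.0, -2.9]
width: 0.0498
finger_force: 30.0
t 28.05 p [548.5 138.9 139.7] rpy [179.95  -0.   100.6 ] w 49.8 F [ 0.3 -0.  -2.9] ff 30.0 
 turn [ 0.05 -0.   -0.2 ] shift [-6.5  0.  72.5] n 2.0
```

```bash
python3 -m crank '[[1,[-0.0065,0,0.02],[0,0,0]],[1,[0,0,0.02],[0,0,0]],[1,[0,0,0.012],[0,0,0]],[1,[0,0,0.005],[0,0,0]],[1,[0,0,0],[0,0,0]],[1,[0,0,0],[0,0,0]],[1,[0,0,0],[0,0,0]]]'; python3 -m crank '[[1,[0,0,0.004],[0,0,0]],[1,[0,0,0.004],[0,0,0]],[1,[0,0,0],[0,0,0]],[1,[0,0,0],[0,0,0]]]'
```

```text
time: 28.75
tool_pos: [0.5504, 0.1323, 0.0835]
ee_rot: [3.139, 0.0, 1.757]
wrist_force: [-0.4, -0.6, -1.6]
width: 0.0499
finger_force: 30.0
time: 29.15
tool_pos: [0.5494, 0.1321, 0.0739]
ee_rot: [-3.141, -0.0, 1.757]
wrist_force: [0.4, 0.1, -1.8]
width: 0.0493
finger_force: 30.0
```

Entered freely. Seating it and turning to lock.

```bash
python3 -m crank '[[1,[0,0,0.003],[0,0,0]],[1,[0,0,0.003],[0,0,0]],[1,[0,0,0],[0,0,0]],[1,[0,0,0.001],[0,0,0]],[1,[0,0,0],[0,0,0]],[1,[0,0,0],[0,0,0]]]'
```

```text
time: 29.75
tool_pos: [0.5496, 0.1321, 0.0673]
ee_rot: [3.141, -0.0, 1.757]
wrist_force: [-0.4, -0.4, -3.0]
width: 0.0497
finger_force: 30.0
```

```bash
python3 -m crank '[[1,[0,0,0.001],[0,0,0]],[1,[0,0,0],[0,0,0]],[1,[0,0,0],[0,0,8]],[1,[0,0,0],[0,0,8]],[1,[0,0,0],[0,0,8]],[1,[0,0,0],[0,0,8]],[1,[0,0,0],[0,0,8]],[1,[0,0,0],[0,0,8]]]';python3 -m crank '[[1,[0,0,0],[0,0,8]],[1,[0,0,0],[0,0,8]],[1,[0,0,0],[0,0,8]],[1,[0,0,0],[0,0,8]],[1,[0,0,0],[0,0,8]],[1,[0,0,0],[0,0,4]],[1,[0,0,0],[0,0,0]],[1,[0,0,0],[0,0,0]]]';  python3 -c "
from h import *
print(robot.get_obs()['wrist_torque'])
go(.5487,.1339,.067,6.4)"
```

```text
time: 30.55
tool_pos: [0.5503, 0.1317, 0.0672]
ee_rot: [3.14, -0.001, 0.913]
wrist_force: [-1.1, -2.2, 2.6]
width: 0.0497
finger_force: 30.0
time: 31.35
tool_pos: [0.5495, 0.1332, 0.0672]
ee_rot: [-3.14, -0.001, 0.153]
wrist_force: [-3.5, 2.4, 5.9]
width: 0.0497
finger_force: 30.0
[ 0.50773386  0.92115246 -0.01258286]
t 31.35 p [549.5 133.2  67.2] rpy [-1.7989e+02 -4.0000e-02  8.7400e+00] w 49.7 F [-3.5  2.4  5.9] ff 30.0 
 turn [-0.11 -0.04  2.34] shift [-0.7 -0.8  0.2] n 1.0
```

```bash
python3 -m crank '[[1,[0,0,0],[0,0,2.5]],[1,[0,0,0],[0,0,1]],[1,[0,0,0],[0,0,0]],[1,[0,0,0],[0,0,0]]]';python3 -c "
from h import *
print(robot.get_obs()['wrist_torque'],robot.get_obs()['ee_rot'])"
python3 -m crank '[[0,[0,0,0],[0,0,0]],[0,[0,0,0],[0,0,0]],[0,[0,0,0],[0,0,0]],[0,[0,0,0],[0,0,0]],[0,[0,0,0],[0,0,0]],[0,[0,0,-0.03],[0,0,0]],[0,[0,0,-0.05],[0,0,0]],[0,[0,0,-0.04],[0,0,0]]]'; python3 -m crank '[[0,[0,0,0],[0,0,0]],[0,[0,0,0],[0,0,0]],[0,[0,0,0],[0,0,0]]]'
python3 - <<'E'
from h import *
s=snap('wrist','w4.png');W=cloud(s)
print(rect(W,(.549,.134),.094,.105,.036));print(rect(W,(.549,.134),.109,.118,.032))
s=snap('top');W=cloud(s);print(rect(W,(.381,.2),.03,.041,.045))
go(.381,.2009,.1,187)
E
```

```text
time: 31.75
tool_pos: [0.5494, 0.1337, 0.0672]
ee_rot: [-3.139, -0.001, 0.092]
wrist_force: [-3.7, 4.8, 5.7]
width: 0.05
finger_force: 30.0
[0.78847858 0.96814564 0.11381761] [-3.13878395e+00 -5.15255319e-04  9.22957536e-02]
time: 32.55
tool_pos: [0.5497, 0.1319, 0.188]
ee_rot: [3.142, -0.001, 0.09]
wrist_force: [0.2, -0.1, 1.4]
width: 0.0936
finger_force: 0.0
time: 32.85
tool_pos: [0.5487, 0.1319, 0.1843]
ee_rot: [3.141, 0.003, 0.09]
wrist_force: [0.2, 0.9, -0.7]
width: 0.0943
finger_force: 0.0
(array([549.69213867, 133.06436157,  49.90245438,  50.67356491,
         5.47011328]), np.float64(100.0629644129603), 3610)
(array([549.42498779, 133.07319641,  31.6183548 ,  12.17959976,
         5.39660358]), np.float64(112.99528639569577), 738)
(array([381.2102356 , 200.53712463,  50.06563568,  50.15245438,
         7.2978549 ]), np.float64(35.935629553519206), 929)
t 32.95 p [548.4 131.9 183.7] rpy [179.99   0.25   5.14] w 94.0 F [-0.2 -0.4 -0.9] ff 0.0 
 turn [ 3.9000e-01 -1.0000e-02  1.7814e+02] shift [157.8  88.9  83.7] n 4.0
```

View pics/w4.png

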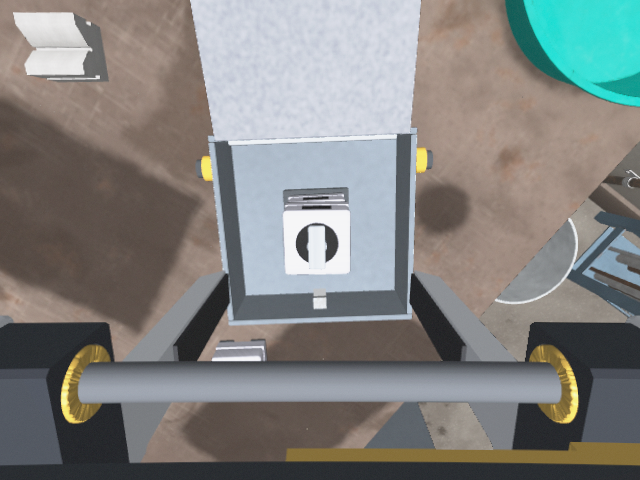

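The two stages are stacked and locked at (317,240), with the bar along the socket's x. The upper deck is at 100 mm. Next I fetch the cap.

```bash
python3 -m crank '[[0,[-0.0401,-0.0209,0],[0,0,0]],[0,[-0.0401,-0.0209,0],[0,0,0]],[0,[-0.0401,-0.0209,0],[0,0,0]],[0,[-0.0401,-0.0209,0],[0,0,0]],[0,[0,0,0.02],[0,0,-8.4]],[0,[0,0,0.02],[0,0,-8.4]],[0,[0,0,0.02],[0,0,-8.4]],[0,[0,0,0.02],[0,0,-8.4]]]';python3 -m crank '[[0,[0,0,0],[0,0,-8.4]],[0,[0,0,0],[0,0,-8.4]],[0,[0,0,0],[0,0,-8.4]],[0,[0,0,0],[0,0,-8.4]],[0,[0,0,0],[0,0,-8.4]],[0,[0,0,0],[0,0,-8.4]],[0,[0,0,0],[0,0,-8.1]],[0,[0,0,0],[0,0,0]]]'; python3 -m crank '[[0,[0,0,0],[0,0,0]],[0,[0,0,0],[0,0,0]]]'
python3 - <<'E'
from h import *
s=snap('wrist');W=cloud(s);print(rect(W,(.381,.2),.03,.041,.045))
go(.3812,.2007,.008,97.2)
E
```

```text
time: 33.75
tool_pos: [0.3812, 0.2007, 0.104]
ee_rot: [-3.141, 0.002, 0.683]
wrist_force: [-0.2, -0.2, -0.4]
width: 0.0939
finger_force: 0.0
time: 34.55
tool_pos: [0.3814, 0.2006, 0.1047]
ee_rot: [-3.139, 0.001, 1.697]
wrist_force: [-0.3, 0.8, 0.9]
width: 0.0938
finger_force: 0.0
time: 34.75
tool_pos: [0.382, 0.2008, 0.1056]
ee_rot: [-3.14, 0.0, 1.695]
wrist_force: [-0.2, 0.4, -0.6]
width: 0.094
finger_force: 0.0
(array([381.61599731, 199.81510925,  50.12100983,  50.58155441,
         7.0947628 ]), np.float64(36.35444773382476), 4742)
t 34.8 p [382.1 200.9 105.8] rpy [-1.7996e+02  1.0000e-02  9.7160e+01] w 93.7 F [-0.6  0.1 -0.9] ff 0.0 
 turn [-0.04  0.01 -0.04] shift [-0.1 -0.9 97.8] n 2.0
```

```bash
python3 -m crank '[[0,[0,-0.0005,0.04],[0,0,0]],[0,[0,0,0.03],[0,0,0]],[0,[0,0,0.02],[0,0,0]],[0,[0,0,0.006],[0,0,0]],[0,[0,0,0],[0,0,0]],[0,[0,0,0],[0,0,0]]]';python3 -m crank '[[1,[0,0,0],[0,0,0]],[1,[0,0,0],[0,0,0]],[1,[0,0,0],[0,0,0]],[1,[0,0,0],[0,0,0]],[1,[0,0,0],[0,0,0]],[1,[0,0,0],[0,0,0]],[1,[0,0,0],[0,0,0]],[1,[0,0,0],[0,0,0]]]'
```

```text
time: 35.4
tool_pos: [0.3828, 0.2013, 0.0114]
ee_rot: [3.139, -0.001, 1.697]
wrist_force: [0.5, -0.1, 0.8]
width: 0.0935
finger_force: 0.0
time: 36.2
tool_pos: [0.3818, 0.2009, 0.0102]
ee_rot: [-3.141, -0.0, 1.697]
wrist_force: [-0.6, -0.1, 0.9]
width: 0.05
finger_force: 30.0
```

```bash
python3 -m crank '[[1,[0,0,-0.02],[0,0,0]],[1,[0,0,-0.03],[0,0,0]],[1,[0,0,-0.04],[0,0,0]],[1,[0,0,-0.04],[0,0,0]],[1,[0,0,-0.04],[0,0,0]],[1,[0,0,0],[0,0,0]],[1,[0,0,0],[0,0,0]],[1,[0,0,0],[0,0,0]]]'; python3 -c "
from h import *
go(.5495,.1331,.106,95.4)"
```

```text
time: 37.0
tool_pos: [0.3805, 0.2004, 0.1776]
ee_rot: [-3.137, 0.001, 1.697]
wrist_force: [0.5, -0.5, -2.2]
width: 0.0494
finger_force: 30.0
t 37.0 p [380.5 200.4 177.6] rpy [-1.7974e+02  6.0000e-02  9.7240e+01] w 49.4 F [ 0.5 -0.5 -2.2] ff 30.0 
 turn [-0.26  0.06  1.84] shift [-83.  161.9  71.6] n 4.0
```

```bash
python3 -m crank '[[1,[0,0,0],[0,0,1.8]],[1,[-0.0206,0.0405,0],[0,0,0]],[1,[-0.0206,0.0405,0],[0,0,0]],[1,[-0.0206,0.0405,0],[0,0,0]],[1,[-0.0206,0.0405,0],[0,0,0]],[1,[0,0,0],[0,0,0]],[1,[0,0,0],[0,0,0]],[1,[0,0,0],[0,0,0]]]';python3 - <<'E'
from h import *
go(.5495,.1337,.1102,95.4)
s=snap('wrist','w5.png');W=cloud(s)
m=(np.abs(W[...,2]-.100)<.003)&(np.hypot(W[...,0]-.549,W[...,1]-.133)<.05)
P=W[m][:,:2]*1000;print(len(P),cv2.convexHull(P.astype(np.float32))[:,0].round(1).tolist())
E
```

```text
time: 37.8
tool_pos: [0.5494, 0.1346, 0.1785]
ee_rot: [-3.138, -0.0, 1.666]
wrist_force: [-0.3, -0.2, -1.3]
width: 0.0499
finger_force: 30.0
t 37.8 p [549.4 134.6 178.5] rpy [-1.7979e+02 -2.0000e-02  9.5470e+01] w 49.9 F [-0.3 -0.2 -1.3] ff 30.0 
 turn [-0.21 -0.02  0.07] shift [-0.9  0.1 68.3] n 2.0
1686 [[572.5999755859375, 142.89999389648438], [572.5999755859375, 143.5], [572.4000244140625, 145.5], [571.2999877929688, 155.1999969482422], [570.7000122070312, 159.0], [569.9000244140625, 159.60000610351562], [569.2000122070312, 160.10000610351562], [567.0, 160.10000610351562], [552.0, 159.10000610351562], [527.2000122070312, 156.3000030517578], [524.2999877929688, 155.8000030517578], [522.9000244140625, 154.8000030517578], [522.2999877929688, 153.3000030517578], [522.2999877929688, 152.60000610351562], [522.4000244140625, 151.8000030517578], [523.0999755859375, 142.3000030517578], [524.2000122070312, 138.0]]
```

View pics/w5.png

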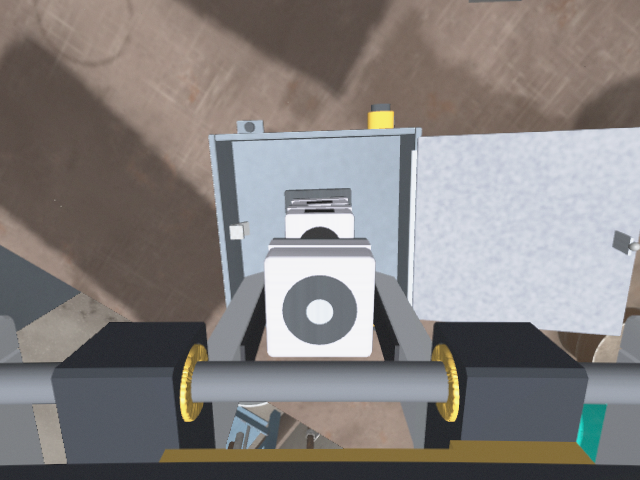

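The cap at (320,305) is square with the stack below it at (319,225), edge angle about 5.5°. Lowering; bar contact would come at a TCP height of 123 mm.

```bash
python3 -m crank '[[1,[-0.0009,0,0.02],[0,0,0]],[1,[0,0,0.02],[0,0,0]],[1,[0,0,0.01],[0,0,0]],[1,[0,0,0.004],[0,0,0]],[1,[0,0,0.004],[0,0,0]],[1,[0,0,0],[0,0,0]],[1,[0,0,0],[0,0,0]],[1,[0,0,0],[0,0,0]]]'; python3 -m crank '[[1,[0,0,0.003],[0,0,0]],[1,[0,0,0.003],[0,0,0]],[1,[0,0,0.002],[0,0,0]],[1,[0,0,0.001],[0,0,0]],[1,[0,0,0],[0,0,0]],[1,[0,0,0],[0,0,0]]]'
```

```text
time: 38.65
tool_pos: [0.5515, 0.1334, 0.1231]
ee_rot: [3.14, -0.0, 1.666]
wrist_force: [-0.9, -0.0, -2.3]
width: 0.0497
finger_force: 30.0
time: 39.25
tool_pos: [0.551, 0.1334, 0.1132]
ee_rot: [3.142, -0.0, 1.666]
wrist_force: [-0.2, 0.2, -1.9]
width: 0.0498
finger_force: 30.0
```

```bash
python3 -m crank '[[1,[0,-0.0015,0.002],[0,0,0]],[1,[0,0,0.001],[0,0,0]],[1,[0,0,0],[0,0,0]],[1,[0,0,0.001],[0,0,0]],[1,[0,0,0],[0,0,0]],[1,[0,0,0],[0,0,0]]]'
```

```text
time: 39.85
tool_pos: [0.5495, 0.1333, 0.1102]
ee_rot: [3.141, -0.0, 1.666]
wrist_force: [-2.7, -0.0, 5.8]
width: 0.0496
finger_force: 30.0
```

Seated, with contact at the expected height. Locking.

```bash
python3 -m crank '[[1,[0,0,0],[0,0,8]],[1,[0,0,0],[0,0,8]],[1,[0,0,0],[0,0,8]],[1,[0,0,0],[0,0,8]],[1,[0,0,0],[0,0,8]],[1,[0,0,0],[0,0,8]],[1,[0,0,0],[0,0,8]],[1,[0,0,0],[0,0,8]]]';python3 -m crank '[[1,[0,0,0],[0,0,8]],[1,[0,0,0],[0,0,8]],[1,[0,0,0],[0,0,8]],[1,[0,0,0],[0,0,2.5]],[1,[0,0,0],[0,0,0]],[1,[0,0,0],[0,0,0]]]';  python3 -c "
from h import *
print(robot.get_obs()['wrist_torque'])
go(.5495,.1331,.11,5.4)"
```

```text
time: 40.65
tool_pos: [0.5505, 0.1327, 0.1103]
ee_rot: [3.139, -0.002, 0.543]
wrist_force: [-0.5, -1.5, 3.6]
width: 0.0499
finger_force: 30.0
time: 41.25
tool_pos: [0.55, 0.1337, 0.1102]
ee_rot: [-3.141, -0.002, 0.087]
wrist_force: [-2.0, 1.7, 4.7]
width: 0.05
finger_force: 30.0
[ 0.06552063  0.64835805 -0.12324322]
t 41.25 p [550.  133.7 110.2] rpy [-1.7995e+02 -1.0000e-01  5.0000e+00] w 50.0 F [-2.   1.7  4.7] ff 30.0 
 turn [-0.05 -0.11 -0.4 ] shift [-0.5  0.5  0.2] n 1.0
```

```bash
python3 -m crank '[[0,[0,0,0],[0,0,0]],[0,[0,0,0],[0,0,0]],[0,[0,0,0],[0,0,0]],[0,[0,0,0],[0,0,0]],[0,[0,0,0],[0,0,0]],[0,[0,0,0],[0,0,0]],[0,[0,0,-0.03],[0,0,0]],[0,[0,0,-0.05],[0,0,0]]]'; python3 -m crank '[[0,[0,0,-0.05],[0,0,0]],[0,[-0.03,0,-0.02],[0,0,0]],[0,[-0.04,0,0],[0,0,0]],[0,[0,0,0],[0,0,0]],[0,[0,0,0],[0,0,0]],[0,[0,0,0],[0,0,0]]]'
python3 - <<'E'
from h import *
s=snap('wrist','w6.png');W=cloud(s)
print(rect(W,(.549,.134),.130,.142,.036))
s=snap('side')
c=s['color'][180:300,220:380,::-1];cv2.imwrite('pics/s6.png',cv2.resize(c,None,fx=5,fy=5,interpolation=cv2.INTER_CUBIC))
E
```

```text
time: 42.05
tool_pos: [0.5469, 0.1328, 0.1853]
ee_rot: [3.141, 0.01, 0.086]
wrist_force: [1.4, -0.4, 0.4]
width: 0.0942
finger_force: 0.0
time: 42.65
tool_pos: [0.4803, 0.1272, 0.2589]
ee_rot: [-3.142, -0.0, 0.086]
wrist_force: [-0.1, -0.5, -0.4]
width: 0.0939
finger_force: 0.0
(array([549.32989502, 132.64639282,  48.90313339,  49.98011017,
         5.02639914]), np.float64(136.2999852325364), 3946)
```

View pics/w6.png

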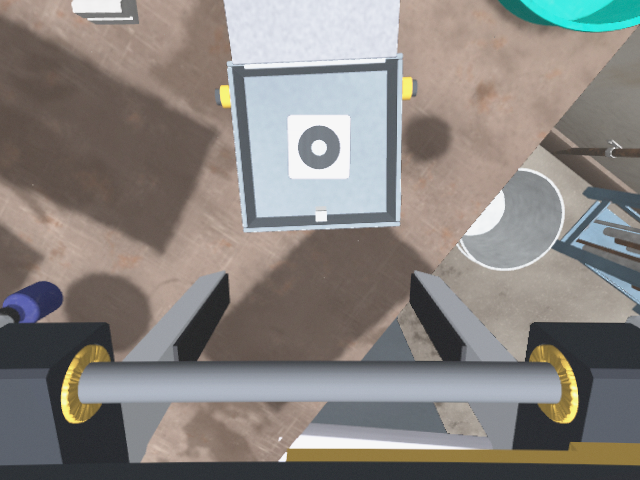

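View pics/s6.png

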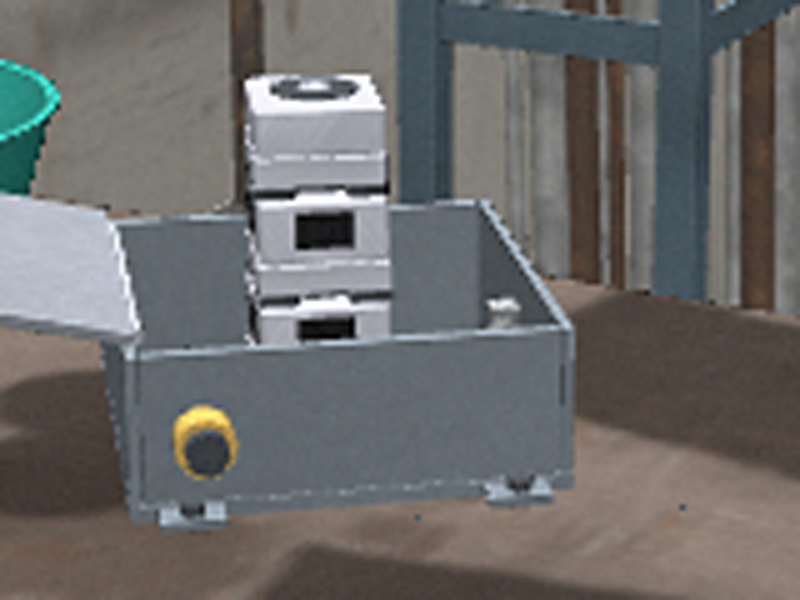

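The column stands straight and aligned, the cap top is at 136 mm (100 + 36), the hatch is open and the ink bottle is upright. Handing in.

```bash
python3 -c "
from bench import robot
print(robot.close_job())"
```

```text
the job is handed in; nothing more can be done
None
```

I handed the job in: the hatch is open, both stages on the bench are locked in one column on the socket, the cap is locked on top, and the ink bottle is still upright; no verdict came back.

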